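Centre the bowl on the scale and tare it

TASK

The empty steel bowl was set down near the left edge of the bench scale's pan, where it does not weigh true. Push it gently over the pan with the fingertips until it stands in the middle and take the fingers off it; then, so that filling can start from nought, press the tare key (of the four keys right of the display, the upper right one) fully in with a light touch, and withdraw. Do not pinch or lift anything, and leave the other three keys and the things round the scale alone.

Things in the scene. Friction and masses are not known exactly. Their poses are not given: they have to be found in the camera images.
- scale: electronic bench scale, 321 x 214 x 112 mm, fixed to the table. Origin: middle of its underside; +x to its rear, away from the worker, +y to the worker's left. Front panel (display, keys) faces -x and slopes at 45 degrees, rising towards +x, in front of and lower than the flat pan. Pan: 212 mm along x, 186 mm along y, top 111.5 mm above the table.
- pan_centre (a point): middle of the pan's upper surface: 20 mm in +x from the scale's origin, 111.5 mm above the table; the scale's axes
- weighing_bowl: empty round steel bowl, about 150 g, loose on the pan left of its middle. Foot 86 mm, rim 100 mm across, 45 mm high, wall 2.5 mm, nearly upright sides, so a vertical finger beside it meets the rim. Origin: centre of its underside; z up. It slides on the pan at about 1 N.
- tare_key (a point): middle of the tare key's face: the upper right of the four keys, in the scale's frame at x -131, y -52, z 65 mm. Each key is 17 mm wide (along y), 12 mm along the 45 degree slope, about 2 mm proud of the panel, face square to it (normal to -x and up); gaps between keys 5 mm sideways, 7 mm along the slope. It can be pressed straight down or square to the panel.
- zero_key (a point): middle of the face of the upper left key (leave alone): 22 mm left of the tare key at the same height
- on_key (a point): middle of the face of the lower right key (leave alone): 13 mm lower and 13 mm nearer to the worker than the tare key
- mode_key (a point): middle of the face of the lower left key (leave alone): 22 mm left of the lower right key
- scale_key_tare (a joint): travel of the tare key in m, inward square to the panel: 0 released, 0.0012 fully in; a spring returns it, about 5 N when fully in. Pressed straight down, a fingertip meets the sloping face first with its edge on the +x side
- scale_key_zero (a joint): travel of the upper left key, same values
- scale_key_on (a joint): travel of the lower right key, same values
- scale_key_mode (a joint): travel of the lower left key, same values
- caramel_tub: bystander: open round plastic tub of caramel cream, 111 mm across, 93 mm high, on the table to the left of the scale; origin at the centre of its underside
- nozzle: bystander: conical steel piping nozzle, 35 mm across, 50 mm high, standing on the table to the right of the scale; origin at the centre of its underside
- cutter: bystander: round steel ring cutter, 71 mm across, 35 mm high, on the table to the right of the scale; origin at the centre of its underside
Things that resemble listed ones, but are neither listed nor needed, are in the scene too. What is shaped like the weighing_bowl but blue is not meant.

How it is judged:
On the way, in this order (a step that is already met when the one before it is completed fails the run):
1. the bowl stands still in the middle of the pan (its centre within 15 mm of the pan's), untouched (horizontal distance between weighing_bowl and pan_centre below 0.015 m and contact force between the arm and weighing_bowl below 0.1 N and angle between weighing_bowl's own z axis and vertical below 0.1 rad and linear speed of weighing_bowl below 0.01 m/s), for 0.3 s.
2. the tare key is pressed in, at least 0.8 of its 1.2 mm, with the bowl still centred and untouched (value of joint scale_key_tare above 0.0008 m and horizontal distance between weighing_bowl and pan_centre below 0.015 m and contact force between the arm and weighing_bowl below 0.1 N), for 0.05 s.
At the end, for the whole second after the job is handed in: The bowl stands upright and still on the pan, its centre within 15 mm of the pan's middle; all four keys are out again (horizontal distance between weighing_bowl and pan_centre below 0.015 m and angle between weighing_bowl's own z axis and vertical below 0.1 rad and linear speed of weighing_bowl below 0.01 m/s and z of weighing_bowl in the frame of pan_centre between -0.004 and 0.004 m and value of joint each of scale_key_tare, scale_key_zero, scale_key_on, scale_key_mode below 0.0003 m); the robot touches nothing.
It fails at once if another key than tare is pressed (0.6 mm or more) (value of joint any of scale_key_zero, scale_key_on, scale_key_mode above 0.0006 m).
It fails at once if the bowl is lifted more than 8 mm off the pan, tipped by more than 0.25 rad, or falls from the pan (z of weighing_bowl in the frame of pan_centre above 0.008 m or z of weighing_bowl in the frame of pan_centre below -0.01 m or angle between weighing_bowl's own z axis and vertical above 0.25 rad).
It fails at once if the bowl is squeezed or shoved with more than 12 N (contact force between the arm and weighing_bowl above 12 N).
It fails at once if the scale or its keys are pressed with more than 30 N (contact force between the arm and scale above 30 N).
It fails at once if the tub, nozzle or cutter is moved by more than 10 mm (distance of any of caramel_tub, nozzle, cutter from where it was at the start of the episode above 0.01 m).
It also fails if it takes over 48 s, if anything falls off the work surface, if the arm or the gripper's body presses on something with over 40 N, if the wrist force passes 120 N, or if a joint passes its speed limit or range.

ROBOT

A 7-joint arm with a two-finger parallel gripper is mounted at the origin on a cart in front of the work surface, level with it; the furniture and walls round the work are solid. World frame = base frame: x ahead of the robot, y to its left, z up, the work surface at z = 0. Lengths are in m, angles in rad, forces in N, time in s.
With the tool pointing down it reaches from about 0.425 to 0.95 m from the base axis. Payload 16.7 kg.
Tool frame: the origin (TCP) lies midway between the tips of the shut fingers; the grasp point (between the pads) lies 19 mm behind it; z points along the fingers, y is the line along which they close (so a half turn about z gives the same grasp; the last joint's range is limited). The gripper opens to 94 mm and grips with 3 to 60 N. Pads are 16 mm wide; open, the fingers measure 119 mm over their backs; the gripper's body (75 mm by 177 mm) begins 78 mm behind the grasp point.
Start: joints at [1.103, 0.426, 0.074, 1.606, -0.034, 1.111, -0.067], TCP at [0.212, -0.641, 0.183] pointing down, gripper open.
Joint ranges: [-2.85, 2.85], [-0.5, 2.14], [-1.23, 1.37], [0.21, 2.46], [-1.02, 4.16], [0.16, 2.05], [-2.73, 2.73]. Speed limits (rad/s): [1.89, 1.89, 2.39, 2.39, 3.01, 3.01, 3.01].

INTERFACE

Orientations are given as a rotation vector (axis times angle).
In Python, from bench import r gives the robot as it stands.
- The arm moves only by the tool apply_moves, never from a script. Its argument "steps" is a list of rows, each an object of numbers: "tx", "ty", "tz": the shift along the tool's x, y, z in cm; "spin": the turn about the tool's z in degrees. A call has 1 to 20 rows; each row is the pose to reach, as a shift and turn from the pose commanded when the call began, along the tool's axes at that moment; what a row does not reach only later rows make up. A row lasts 1/12 s, in which the tool goes at most 41.7 mm and 7.16 degrees, less where a joint would pass 70% of its speed; a pose out of reach is approached as far as the arm can. A call with a gripper value outside its range is refused whole. "claw" is the opening in per cent of the stroke, from 0 (shut) to 100 (fully open), set as the call begins (left out, the last holds). The fingers move at their own pace and stop on an object; "squeeze" is the grip in N (left out, the last holds). Time passes only in rows, so rows that repeat a pose let the fingers close. It gives the time, the measured TCP pose, the force, the opening and the grip force at its end, in the units of the state.
- r.read_state(): the state, without advancing time (a new reading comes with each control period).
- r.snapshot(name): name is "scene" or "top"; returns a dict with "image" (420x560x3 uint8, blue, green, red), "z_map" (420x560 float32, m along the optical axis (not along the pixel's ray), 0 where there is no reading), "fx", "fy", "cx", "cy" (pixels), "T" (4x4, takes a point from camera to world coordinates). Camera axes: x right, y down, z forward; pixel columns grow to the right and rows downward; lengths in m; the calibration is good to about 2 mm. A picture is of the moment at which its call begins.
- r.close_job(): hands the job in; it is judged then, once.
The state is a dict: "clock": time; "qpos": joint angles; "joint_vel": joint speeds; "effort": joint torques, N m; "position": TCP position; "eef_rot": TCP orientation; "contact_force": force on the tool from outside, world axes, zero at the start; "torque": the same for the moment, N m; "opening": finger opening in m; "grip_force": force on a finger pad.
Only numpy, scipy, OpenCV 4.12 (cv2) and the standard library are available. Lean on these libraries where they do the work, as an engineer would, in place of code of your own. Each camera call takes 0.05 s, during which the arm holds its last target. There are 200 camera calls.

## Working session

There is one attempt and no reset: what is moved stays moved. The work goes in short steps, Python scripts to look and compute and a tool call to move; the robot and the scene stay as the last step left them, time stands still between calls to the robot, and variables do not carry over. Pictures are saved under pics/ and viewed, at most 10 in all, crops included, and the job is handed in when it is done.

Besides the shell and the picture viewer there is one more tool, called after "Emit:" by a JSON object that holds its "api" and its "payload", one argument or row to a line. apply_moves: Moves the arm, as the interface text tells. Its arguments: {"type":"object","properties":{"steps":{"type":"array","items":{"type":"object","properties":{"tx":{"type":"number"},"ty":{"type":"number"},"tz":{"type":"number"},"spin":{"type":"number"}}}},"claw":{"type":"number"},"squeeze":{"type":"number"}},"required":["steps"]}

```bash
mkdir -p pics
cat > h.py <<'E'
import numpy as np, cv2
from bench import r
def shot(n,f):
    s=r.snapshot(n); cv2.imwrite(f'pics/{f}.png',s['image']); np.savez(f'pics/{f}.npz',**s); return s
def pt(s,u,v):
    z=np.median([a for a in s['z_map'][int(v)-1:int(v)+2,int(u)-1:int(u)+2].ravel() if a>0] or [0])
    return (s['T']@[ (u-s['cx'])*z/s['fx'],(v-s['cy'])*z/s['fy'],z,1])[:3]
E
python3 - <<'E'
from h import *
a=shot('scene','s1');b=shot('top','t1')
cv2.imwrite('pics/a.png',np.vstack([cv2.resize(a['image'],(400,300)),cv2.resize(b['image'],(400,300))]))
print(a['T'],b['T'],b['fx'],b['cx'],b['cy']); print(r.read_state())
E
```

```text
[[-0.3885758  -0.74446982  0.5429305   0.0972128 ]
 [-0.92138579  0.31877521 -0.22232993  0.11169809]
 [-0.00755486 -0.58664048 -0.80981224  0.80915165]
 [ 0.          0.          0.          1.        ]] [[-2.53990542e-02 -9.78224032e-01  2.05991822e-01  3.71012649e-01]
 [-9.99677359e-01  2.48010586e-02 -5.48501317e-03 -5.97421957e-02]
 [ 2.56756458e-04 -2.06064674e-01 -9.78538341e-01  1.03627240e+00]
 [ 0.00000000e+00  0.00000000e+00  0.00000000e+00  1.00000000e+00]] 458.2014667567856 281.7424142955119 214.69220626076418
{'clock': 0.1, 'qpos': array([ 1.10252445,  0.4266442 ,  0.07386459,  1.60650473, -0.03409549,
        1.11077818, -0.06713555]), 'joint_vel': array([-1.34563353e-04, -9.93651646e-05,  4.37920697e-04, -1.12419747e-03,
       -1.74654556e-03, -6.12905048e-05, -1.99296372e-03]), 'effort': array([ 7.69616221e-03, -9.37471247e+01,  3.67512055e+00, -4.55043912e+01,
       -4.88864514e-02,  1.68079266e-02,  4.81901930e-05]), 'position': array([ 0.2113889 , -0.64063442,  0.18207973]), 'eef_rot': array([-3.10075930e+00, -4.98326822e-01,  3.94099401e-04]), 'contact_force': array([-0.21445959, -0.7552306 , -0.65299091]), 'torque': array([-0.00964443,  0.03227707, -0.02334794]), 'grip_force': 0.0, 'opening': 0.09388773012879115}
```

View pics/t1.png

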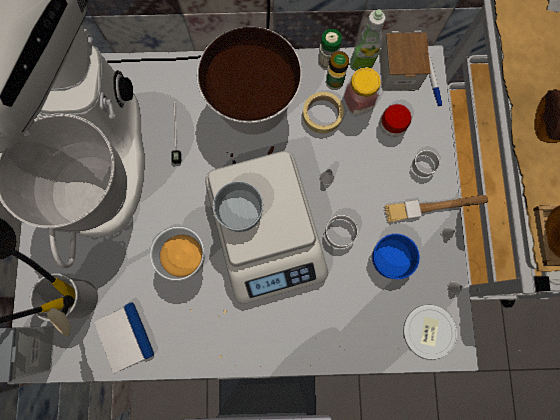

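View pics/s1.png

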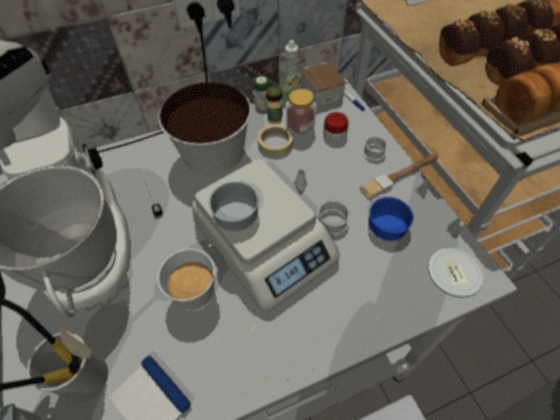

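The top view shows the scale turned a little, with its keys near (300,276). The steel bowl is at (238,205), the tub at (178,253), the nozzle at (327,178) and the cutter at (340,232). Next I'll measure the pan and the bowl rim from the depth of both views.

```bash
cat >> h.py <<'E'
def cloud(s):
    z=s['z_map']; v,u=np.indices(z.shape)
    P=np.stack([(u-s['cx'])*z/s['fx'],(v-s['cy'])*z/s['fy'],z],-1)@s['T'][:3,:3].T+s['T'][:3,3]
    P[z<=0]=np.nan; return P
def circ(q):
    from scipy.optimize import least_squares
    return least_squares(lambda p:np.hypot(q[:,0]-p[0],q[:,1]-p[1])-p[2],[*q.mean(0)[:2],.049],loss='soft_l1',f_scale=.002).x
def measure(s,box):
    P=cloud(s); u0,u1,v0,v1=box; Q=P[v0:v1,u0:u1].reshape(-1,3); Q=Q[~np.isnan(Q).any(1)]
    a=Q[(abs(Q[:,2]-.1115)<.005)]
    b=Q[(Q[:,2]>.147)&(Q[:,2]<.166)]
    print('pan z',np.median(a[:,2]),len(a),cv2.minAreaRect((a[:,:2]*1000).astype(np.float32)))
    print('rim',len(b),b[:,2].min(),np.percentile(b[:,2],90),circ(b[b[:,2]>np.percentile(b[:,2],90)-.008]),(b.min(0)+b.max(0))/2,np.ptp(b,axis=0))
E
python3 - <<'E'
from h import *
a=dict(np.load('pics/s1.npz'));b=dict(np.load('pics/t1.npz'))
measure(a,(185,345,155,310)); measure(b,(203,330,148,308))
for n,u,v in [('key',307,270),('tub',178,232),('noz',326,178),('cut',340,217),('table',380,300)]: print(n,pt(b,u,v))
c=cv2.resize(b['image'][140:310,200:360],None,fx=3.5,fy=3.5,interpolation=cv2.INTER_CUBIC)
cv2.imwrite('pics/t1c.png',c)
E
```

```text
pan z 0.11307233328792154 5310 ((585.1869506835938, -23.848297119140625), (207.90057373046875, 181.57138061523438), 14.31121826171875)
rim 469 0.14702594494250165 0.15832318482238972 [0.57776002 0.01936228 0.04791264] [0.57895123 0.01914048 0.15392007] [0.10098783 0.09885987 0.01378825]
pan z 0.11158087010576695 7494 ((585.4365234375, -20.492347717285156), (207.45285034179688, 180.80328369140625), 14.376527786254883)
rim 374 0.14713682044373133 0.15755173533706313 [0.57808619 0.02216066 0.04772544] [0.57865341 0.0220624  0.15378094] [0.09862932 0.09714921 0.01328823]
key [ 0.45480621 -0.11552798  0.06442642]
tub [0.54336955 0.1589593  0.06363219]
noz [ 0.666569   -0.16882174  0.02756179]
cut [ 0.57756844 -0.19804407  0.01355217]
table [ 0.38976172 -0.27883032  0.00124577]
```

View pics/t1c.png

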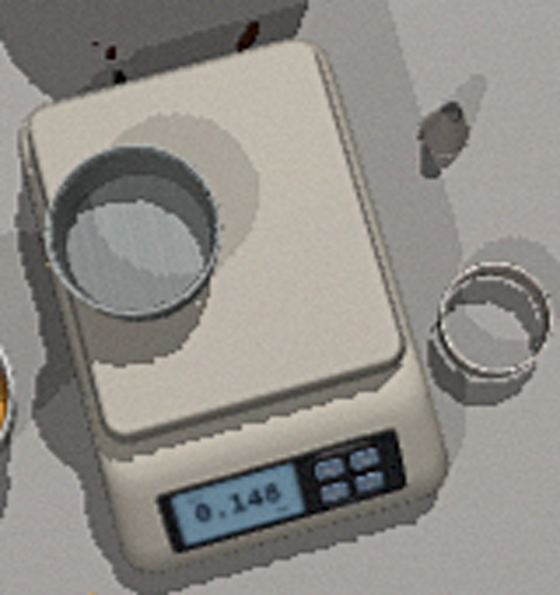

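Emit:
{"api": "apply_moves", "payload": {
  "claw": 53,
  "steps": [
    {"tz":-4},
    {"tz":-8},
    {"tx":5.6,"ty":-5.8,"tz":-8,"spin":-8},
    {"tx":11.2,"ty":-11.6,"tz":-8,"spin":-16},
    {"tx":16.8,"ty":-17.4,"tz":-8,"spin":-24},
    {"tx":22.4,"ty":-23.2,"tz":-8,"spin":-32},
    {"tx":28,"ty":-29,"tz":-8,"spin":-43},
    {"tx":28,"ty":-29,"tz":-8,"spin":-43},
    {"tx":28,"ty":-29,"tz":-8,"spin":-43},
    {"tx":28,"ty":-29,"tz":-8,"spin":-43},
    {"tx":28,"ty":-29,"tz":-8,"spin":-43},
    {"tx":28,"ty":-29,"tz":-8,"spin":-43},
    {"tx":28,"ty":-29,"tz":-8,"spin":-43}
  ]
}}

```text
invalid input
```

Emit:
{"api": "apply_moves", "payload": {
  "claw": 53,
  "squeeze": 5,
  "steps": [
    {"tx":0,"ty":0,"tz":-4,"spin":0},
    {"tx":0,"ty":0,"tz":-8,"spin":0}
  ]
}}

```text
clock: 0.27
position: [0.2109, -0.6394, 0.2611]
eef_rot: [-3.097, -0.498, 0.002]
contact_force: [0.0, -0.6, 0.2]
opening: 0.0841
grip_force: 0.0
```

Emit:
{"api": "apply_moves", "payload": {
  "claw": 53,
  "steps": [
    {"tx":28,"ty":-29,"tz":0,"spin":-43},
    {"tx":28,"ty":-29,"tz":0,"spin":-43},
    {"tx":28,"ty":-29,"tz":0,"spin":-43},
    {"tx":28,"ty":-29,"tz":0,"spin":-43},
    {"tx":28,"ty":-29,"tz":0,"spin":-43},
    {"tx":28,"ty":-29,"tz":0,"spin":-43},
    {"tx":28,"ty":-29,"tz":0,"spin":-43},
    {"tx":28,"ty":-29,"tz":0,"spin":-43},
    {"tx":28,"ty":-29,"tz":0,"spin":-43},
    {"tx":28,"ty":-29,"tz":0,"spin":-43},
    {"tx":28,"ty":-29,"tz":0,"spin":-43},
    {"tx":28,"ty":-29,"tz":0,"spin":-43}
  ]
}}

```text
clock: 1.27
position: [0.3871, -0.2766, 0.2627]
eef_rot: [2.701, 1.605, -0.0]
contact_force: [0.1, -1.4, 0.9]
opening: 0.0499
grip_force: 0.0
```

Emit:
{"api": "apply_moves", "payload": {
  "claw": 53,
  "steps": [
    {"tx":39.9,"ty":-2.3,"tz":0,"spin":-43},
    {"tx":39.9,"ty":-2.3,"tz":0,"spin":-43},
    {"tx":39.9,"ty":-2.3,"tz":0,"spin":-43},
    {"tx":39.9,"ty":-2.3,"tz":0,"spin":-43},
    {"tx":39.9,"ty":-2.3,"tz":0,"spin":-43},
    {"tx":39.9,"ty":-2.3,"tz":0,"spin":-43},
    {"tx":39.9,"ty":-2.3,"tz":0,"spin":-43},
    {"tx":39.9,"ty":-2.3,"tz":0,"spin":-43},
    {"tx":39.9,"ty":-2.3,"tz":0,"spin":-43},
    {"tx":39.9,"ty":-2.3,"tz":0,"spin":-43},
    {"tx":39.9,"ty":-2.3,"tz":0,"spin":-43},
    {"tx":39.9,"ty":-2.3,"tz":0,"spin":-43},
    {"tx":39.9,"ty":-2.3,"tz":0,"spin":-43},
    {"tx":39.9,"ty":-2.3,"tz":0,"spin":-43}
  ]
}}

```text
clock: 2.43
position: [0.5582, 0.0811, 0.2625]
eef_rot: [1.931, 2.478, -0.001]
contact_force: [0.6, 0.1, 0.1]
opening: 0.0497
grip_force: 0.0
```

Emit:
{"api": "apply_moves", "payload": {
  "claw": 53,
  "steps": [
    {"tx":0.5,"ty":0,"tz":3,"spin":0},
    {"tx":0.5,"ty":0,"tz":6,"spin":0},
    {"tx":0.5,"ty":0,"tz":9,"spin":0},
    {"tx":0.5,"ty":0,"tz":11,"spin":0},
    {"tx":0.5,"ty":0,"tz":12.5,"spin":0},
    {"tx":0.5,"ty":0,"tz":13.4,"spin":0},
    {"tx":0.5,"ty":0,"tz":13.4,"spin":0},
    {"tx":0.5,"ty":0,"tz":13.4,"spin":0}
  ]
}}

```text
clock: 3.1
position: [0.5572, 0.0873, 0.1292]
eef_rot: [1.93, 2.479, -0.0]
contact_force: [-0.1, -0.9, 0.4]
opening: 0.0498
grip_force: 0.0
```

Run:
```python
from h import *
a=shot('scene','s2');b=shot('top','t2')
c=[cv2.resize(s['image'][140:300,170:340],None,fx=2.3,fy=2.3) for s in(a,b)]
cv2.imwrite('pics/c2.png',np.hstack(c)); print(r.read_state()['position'])
```

```text
[0.55768916 0.0877081  0.1299151 ]
```

View pics/c2.png

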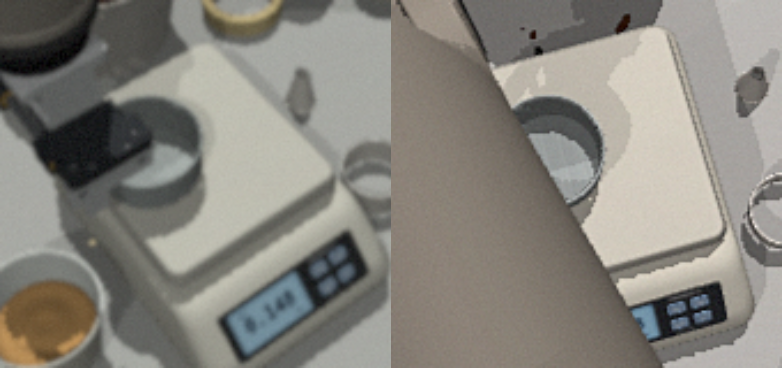

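The pictures show the gripper standing left of the bowl, clear of it, with the scale and tub untouched. I'll push slowly for most of the way first.

Emit:
{"api": "apply_moves", "payload": {
  "claw": 53,
  "steps": [
    {"tx":-0.5,"ty":0,"tz":0,"spin":0},
    {"tx":-1,"ty":0,"tz":0,"spin":0},
    {"tx":-1.3,"ty":0,"tz":0,"spin":0},
    {"tx":-1.5,"ty":0,"tz":0,"spin":0},
    {"tx":-1.7,"ty":0,"tz":0,"spin":0},
    {"tx":-1.9,"ty":0,"tz":0,"spin":0},
    {"tx":-2.1,"ty":0,"tz":0,"spin":0},
    {"tx":-2.3,"ty":0,"tz":0,"spin":0},
    {"tx":-2.5,"ty":0,"tz":0,"spin":0},
    {"tx":-2.7,"ty":0,"tz":0,"spin":0},
    {"tx":-2.9,"ty":0,"tz":0,"spin":0},
    {"tx":-3.1,"ty":0,"tz":0,"spin":0},
    {"tx":-3.3,"ty":0,"tz":0,"spin":0},
    {"tx":-3.5,"ty":0,"tz":0,"spin":0},
    {"tx":-3.7,"ty":0,"tz":0,"spin":0},
    {"tx":-3.9,"ty":0,"tz":0,"spin":0},
    {"tx":-4.1,"ty":0,"tz":0,"spin":0},
    {"tx":-4.3,"ty":0,"tz":0,"spin":0},
    {"tx":-4.5,"ty":0,"tz":0,"spin":0},
    {"tx":-4.5,"ty":0,"tz":0,"spin":0}
  ]
}}

```text
clock: 4.87
position: [0.5682, 0.0438, 0.1287]
eef_rot: [1.929, 2.48, -0.0]
contact_force: [0.2, 0.5, 0.4]
opening: 0.0497
grip_force: 0.2
```

Run:
```python
from h import *
a=shot('scene','s3');b=shot('top','t3')
c=[cv2.resize(s['image'][140:300,170:340],None,fx=2.3,fy=2.3) for s in(a,b)]
cv2.imwrite('pics/c3.png',np.hstack(c)); s=r.read_state();print(s['position'],s['contact_force'])
P=cloud(b);Q=P[150:300,200:330].reshape(-1,3)
# rim right of gripper, near z .157
d=Q[(Q[:,2]>.152)&(Q[:,2]<.160)]
d=d[(d[:,0]>.52)]
f=np.array([[np.cos(.25),np.sin(.25)],[-np.sin(.25),np.cos(.25)]])
sc=(d[:,:2]-[.5853,-.022])@f.T
sc=sc[sc[:,1]<.02]
print(len(sc),sc.min(0),sc.max(0))
from scipy.optimize import least_squares
print(least_squares(lambda p:np.hypot(*(sc-p).T)-.049,[0,.02],loss='soft_l1',f_scale=.002).x)
```

```text
[0.56809266 0.04410917 0.12866953] [-0.03551601  0.29507831 -1.44555925]
67 [-0.02192649 -0.03006141] [ 0.0391678 -0.009115 ]
[-0.00073089  0.02026157]
```

View pics/c3.png

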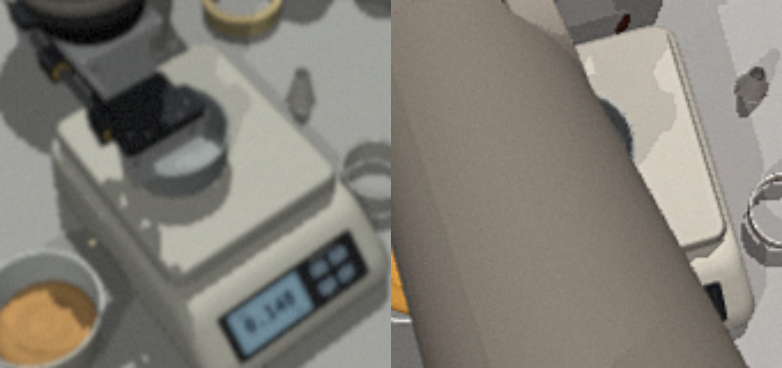

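The bowl has slid evenly between the two fingers and its centre is about 19 mm short of the pan's middle. I'll push 18 mm further, then retreat and lift.

Emit:
{"api": "apply_moves", "payload": {
  "claw": 53,
  "steps": [
    {"tx":-0.2,"ty":0,"tz":0,"spin":0},
    {"tx":-0.4,"ty":0,"tz":0,"spin":0},
    {"tx":-0.6,"ty":0,"tz":0,"spin":0},
    {"tx":-0.8,"ty":0,"tz":0,"spin":0},
    {"tx":-1,"ty":0,"tz":0,"spin":0},
    {"tx":-1.2,"ty":0,"tz":0,"spin":0},
    {"tx":-1.4,"ty":0,"tz":0,"spin":0},
    {"tx":-1.6,"ty":0,"tz":0,"spin":0},
    {"tx":-1.8,"ty":0,"tz":0,"spin":0},
    {"tx":-1.8,"ty":0,"tz":0,"spin":0},
    {"tx":-1.3,"ty":0,"tz":0,"spin":0},
    {"tx":0,"ty":0,"tz":0,"spin":0},
    {"tx":2,"ty":0,"tz":0,"spin":0},
    {"tx":4,"ty":0,"tz":0,"spin":0},
    {"tx":4,"ty":0,"tz":-3,"spin":0},
    {"tx":4,"ty":0,"tz":-7,"spin":0},
    {"tx":4,"ty":0,"tz":-10,"spin":0},
    {"tx":4,"ty":0,"tz":-10,"spin":0}
  ]
}}

```text
clock: 6.47
position: [0.5603, 0.0856, 0.2348]
eef_rot: [1.923, 2.477, 0.009]
contact_force: [0.6, -1.6, 0.3]
opening: 0.0496
grip_force: 0.0
```

Emit:
{"api": "apply_moves", "payload": {
  "claw": 0,
  "steps": [
    {"tx":-3,"ty":-3,"tz":0,"spin":0},
    {"tx":-6,"ty":-6,"tz":0,"spin":0},
    {"tx":-9,"ty":-9,"tz":0,"spin":0},
    {"tx":-12,"ty":-12,"tz":0,"spin":0},
    {"tx":-14,"ty":-14,"tz":0,"spin":0},
    {"tx":-15.5,"ty":-15.5,"tz":0,"spin":0},
    {"tx":-16.2,"ty":-16.4,"tz":0,"spin":0},
    {"tx":-16.2,"ty":-16.4,"tz":2,"spin":0},
    {"tx":-16.2,"ty":-16.4,"tz":2,"spin":0},
    {"tx":-16.2,"ty":-16.4,"tz":2,"spin":0}
  ]
}}

```text
clock: 7.3
position: [0.4388, -0.1133, 0.2084]
eef_rot: [-1.926, -2.48, 0.001]
contact_force: [-0.1, -0.6, 0.6]
opening: 0.0003
grip_force: 0.0
```

Run:
```python
from h import *
a1=dict(np.load('pics/s1.npz'));b1=dict(np.load('pics/t1.npz'))
print('key top',pt(b1,304.6,270.9),'scene',pt(a1,318.7,250.4))
# two-view triangulation
Ps=[];px=[(318.7,250.4),(304.6,270.9)]
for s in(a1,b1):
    K=np.array([[s['fx'],0,s['cx']],[0,s['fy'],s['cy']],[0,0,1]]);Ps.append(K@np.linalg.inv(s['T'])[:3])
X=cv2.triangulatePoints(*Ps,*[np.array(p,float).reshape(2,1) for p in px]);print('tri',(X[:3]/X[3]).T)
a=shot('scene','s4');b=shot('top','t4')
for s,bx in((a,(185,345,155,310)),(b,(203,330,148,308))):
    P=cloud(s);Q=P[bx[2]:bx[3],bx[0]:bx[1]].reshape(-1,3)
    d=Q[(Q[:,2]>.150)&(Q[:,2]<.162)&(np.hypot(Q[:,0]-.5853,Q[:,1]+.022)<.075)]
    print('rim',len(d),circ(d) if len(d)>10 else d)
print(r.read_state()['position'],r.read_state()['eef_rot'])
c=[cv2.resize(s['image'][140:310,170:340],None,fx=2.3,fy=2.3) for s in(a,b)]
cv2.imwrite('pics/c4.png',np.hstack(c))
```

```text
key top [ 0.45286572 -0.11028065  0.06650125] scene [ 0.45212607 -0.1157948   0.06617304]
tri [[ 0.45130032 -0.11191154  0.07105406]]
rim 362 [ 0.58426137 -0.02378961  0.04797002]
rim 246 [ 0.58466093 -0.020979    0.04780917]
[ 0.43963563 -0.11337528  0.20924299] [1.92663347e+00 2.48138320e+00 4.65259413e-04]
```

View pics/c4.png

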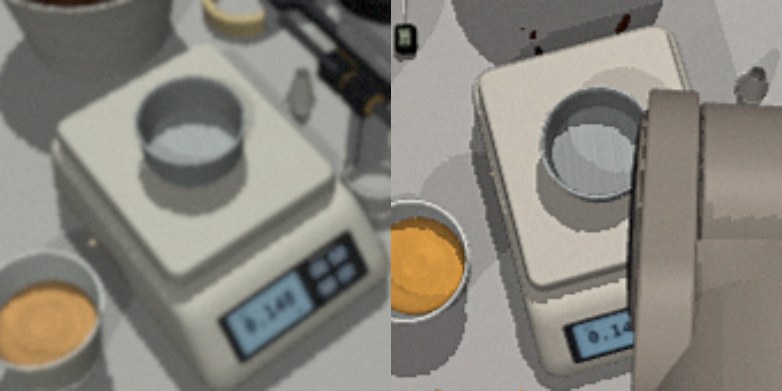

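The bowl now stands in the middle of the pan, within about 1 mm in both views, and untouched. The tare key is measured at (0.452, -0.1115, 0.0655), which agrees with the scale's geometry, so I'll go down over it.

Emit:
{"api": "apply_moves", "payload": {
  "claw": 0,
  "steps": [
    {"tx":-0.1,"ty":0.15,"tz":3,"spin":0},
    {"tx":-0.1,"ty":0.15,"tz":6,"spin":0},
    {"tx":-0.1,"ty":0.15,"tz":9,"spin":0},
    {"tx":-0.1,"ty":0.15,"tz":11,"spin":0},
    {"tx":-0.1,"ty":0.15,"tz":12.5,"spin":0},
    {"tx":-0.1,"ty":0.15,"tz":12.9,"spin":0},
    {"tx":-0.1,"ty":0.15,"tz":12.9,"spin":0},
    {"tx":-0.1,"ty":0.15,"tz":12.9,"spin":0},
    {"tx":-0.1,"ty":0.15,"tz":12.9,"spin":0}
  ]
}}

```text
clock: 8.15
position: [0.4419, -0.1149, 0.0809]
eef_rot: [1.927, 2.479, 0.001]
contact_force: [-0.2, -0.2, 0.0]
opening: 0.0004
grip_force: 0.0
```

Run:
```python
from h import *
a=shot('scene','s5');b=shot('top','t5')
s=r.read_state();print(s['position'],s['contact_force'])
c=cv2.resize(a['image'][215:305,265:365],None,fx=6,fy=6,interpolation=cv2.INTER_CUBIC)
cv2.imwrite('pics/c5.png',c)
```

```text
[ 0.44162127 -0.11502998  0.08074292] [ 1.14120473 -0.19816285 -0.09080947]
```

View pics/c5.png

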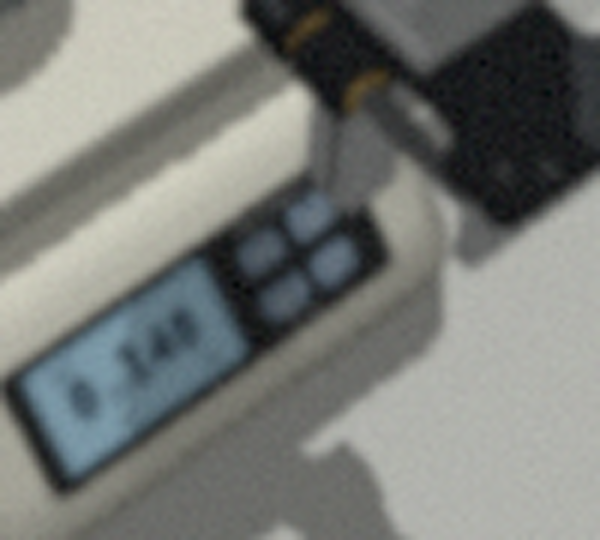

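The tip hangs above the tare key at about (345,205) in the crop. I'll project fingertip models of different thickness to find where its rear edge is.

Run:
```python
from h import *
a=dict(np.load('pics/s5.npz'))
T=np.linalg.inv(a['T']);p=np.array([.4416,-.115,.0807])
ex=np.array([.969,.247,0]);ey=np.array([-.247,.969,0])
for t in(-12.5,-8,-4,0,4,8,12.5):
    o=[]
    for w in(8,-8):
        q=T[:3,:3]@(p+ex*t/1e3+ey*w/1e3)+T[:3,3];o.append(np.round([(q[0]/q[2]*a['fx']+a['cx']-265)*6,(q[1]/q[2]*a['fy']+a['cy']-215)*6]))
    print(t,*o)
P=cloud(a)[235:256,312:336].reshape(-1,3); z=P[(P[:,2]>.076)&(P[:,2]<.12)]
d=(z-p); print(len(z)); 
for i in np.argsort(z[:,2])[::4]: print(np.round([d[i]@ex*1e3,d[i]@ey*1e3,z[i,2]*1e3]),end=' ')
```

```text
-12.5 [343. 256.] [378. 230.]
-8 [334. 246.] [370. 221.]
-4 [326. 238.] [362. 213.]
0 [318. 230.] [354. 205.]
4 [311. 222.] [347. 197.]
8 [303. 213.] [339. 188.]
12.5 [295. 204.] [331. 179.]
60
[26. -6. 76.] [31. -2. 79.] [38. -8. 79.] [33. -6. 80.] [33. -4. 81.] [ 35. -13.  82.] [ 36. -14.  83.] [ -3.   8. 107.] [  2.   9. 109.] [ -4.   9. 112.] [  2.   7. 114.] [ -3.   9. 115.] [-13.  -4. 116.] [  7.   8. 117.] [-13.   7. 119.]
```

Run:
```python
from h import *
a=dict(np.load('pics/s5.npz'));p=np.array([.4416,-.115,.0807])
P=cloud(a)-[p[0],p[1],0]
ex=np.array([.969,.247,0]);ey=np.array([-.247,.969,0])
for v in range(238,258):
    print(v,' '.join('%3.0f/%3.0f/%3.0f'%(P[v,u]@ex*1e3,P[v,u]@ey*1e3,P[v,u,2]*1e3) for u in range(314,334,2)))
im=np.hstack([cv2.resize(a['image'][228:262,300:345],None,fx=12,fy=12,interpolation=cv2.INTER_NEAREST)])
cv2.imwrite('pics/c6.png',im)
```

```text
238  33/ -8/ 81  10/  9/128   5/  8/134   2/  6/136  -4/  8/146 -10/  8/154 -13/  7/157 -13/  0/150 -12/ -6/143 -44/ 27/219
239  32/ -8/ 79  10/  8/124   5/  9/132   1/  7/135  -6/  9/145 -10/  8/152 -12/  5/151 -13/  0/147 -13/ -6/140 -46/ 28/218
240  30/ -6/ 79   9/  9/122   4/  9/129  -0/  8/134  -5/  8/141 -11/  9/149 -13/  5/148 -12/ -1/141 -13/ -6/136  17/-48/ 53
241  29/ -5/ 77  10/  8/115   4/  9/125   0/  7/128  -6/  8/138 -12/  9/148 -13/  5/144 -14/ -0/140 -12/ -7/131  14/-45/ 56
242  27/ -5/ 76  10/  8/113   3/  9/123   0/  7/124  -7/  9/137 -12/  9/143 -13/  4/140 -13/ -1/134 -13/ -8/127  13/-44/ 55
243  25/ -2/ 77  23/ -6/ 76   2/ 10/121  -1/  8/123  -7/  8/132 -12/  8/139 -12/  3/133 -12/ -3/128 -13/ -8/122  11/-42/ 55
244  24/ -1/ 76  23/ -7/ 72   3/  9/115  -3/  9/123  -8/  9/129 -13/  9/136 -13/  4/132 -13/ -3/124 -13/ -8/119  10/-41/ 53
245  23/ -1/ 73  21/ -5/ 71   2/  9/112  -2/  8/117  -7/  8/124 -13/  8/132 -13/  3/127 -13/ -3/120   9/-35/ 57   8/-40/ 53
246  21/  1/ 74  19/ -3/ 72   2/  9/109  -3/  9/115  -8/  8/122 -13/  8/127 -12/  2/121 -13/ -4/116   7/-33/
[... 679 characters left out ...]
/ -6/ 59   7/-11/ 55   4/-14/ 55   3/-18/ 53   1/-23/ 51  -1/-27/ 50  -3/-31/ 47
253  12/  8/ 65  11/  3/ 61   9/ -1/ 59   6/ -4/ 60   5/ -9/ 57   4/-14/ 53   1/-17/ 53  -0/-22/ 50  -2/-26/ 48  -4/-30/ 47
254  10/ 10/ 65  10/  3/ 58   8/ -1/ 56   5/ -3/ 59   5/ -9/ 51   1/-11/ 55   0/-16/ 51  -2/-20/ 50  -3/-26/ 45  -5/-29/ 44
255   9/ 10/ 61   8/  5/ 59   6/  1/ 56   3/ -2/ 58   2/ -7/ 54   0/-11/ 52  -1/-16/ 48  -4/-19/ 49  -5/-23/ 47  -6/-29/ 41
256   9/ 10/ 58   8/  5/ 55   4/  3/ 57   2/ -1/ 57   1/ -6/ 53  -0/-11/ 49  -2/-15/ 46  -5/-19/ 46  -6/-24/ 42  -8/-27/ 42
257   7/ 11/ 58   6/  6/ 53   3/  4/ 56   0/  1/ 56  -2/ -4/ 54  -1/-10/ 47  -4/-13/ 47  -7/-17/ 47  -8/-22/ 43  -9/-26/ 40
```

View pics/c6.png

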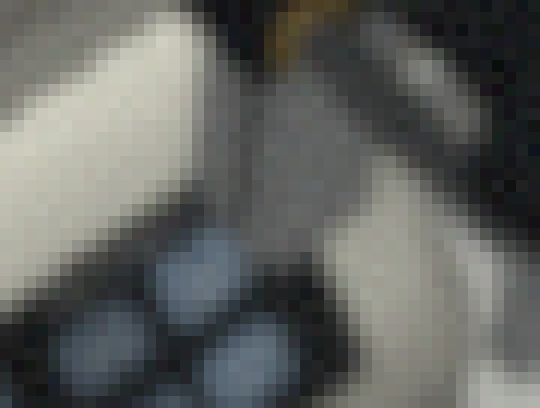

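Emit:
{"api": "apply_moves", "payload": {
  "claw": 0,
  "steps": [
    {"tx":0,"ty":0,"tz":0.3,"spin":0},
    {"tx":0,"ty":0,"tz":0.6,"spin":0},
    {"tx":0,"ty":0,"tz":0.8,"spin":0},
    {"tx":0,"ty":0,"tz":0.8,"spin":0},
    {"tx":0,"ty":0,"tz":0.8,"spin":0}
  ]
}}

```text
clock: 8.67
position: [0.4407, -0.1149, 0.0715]
eef_rot: [-1.928, -2.48, 0.0]
contact_force: [-0.0, 0.4, 0.3]
opening: 0.0005
grip_force: 0.0
```

```bash
cat >> h.py <<'E'
def tip(f):
    a=shot('scene',f);st=r.read_state();p=st['position'];P=cloud(a)-[p[0],p[1],0]
    ex=np.array([.969,.247,0]);ey=np.array([-.247,.969,0])
    print(p,st['contact_force'])
    for u in range(312,334,2):
        o=[(v,P[v,u]@ex*1e3,P[v,u]@ey*1e3,P[v,u,2]*1e3) for v in range(236,270) if abs(P[v,u]@ex)<.016 and abs(P[v,u]@ey)<.012 and P[v,u,2]>p[2]-.003]
        if o: print(u,np.round(o[-1]))
E
python3 -c "
from h import *
tip('s6')"
```

```text
[ 0.44083268 -0.11489233  0.07162105] [ 1.26379229  0.92715633 -0.12952123]
314 [252.  12.   8.  69.]
316 [250.  14.   2.  69.]
318 [249.   2.   8.  98.]
320 [251.  -6.  10. 103.]
322 [252. -10.   8. 102.]
324 [251. -12.   6. 107.]
326 [250. -12.   0. 105.]
328 [248. -13.  -4. 109.]
330 [247. -12. -10. 106.]
332 [236. -13.  -9. 149.]
```

Run:
```python
from h import *
ex=np.array([.969,.247,0]);ey=np.array([-.247,.969,0])
for f,p in(('s4',[.4396,-.1134,.2092]),('t4',[.4396,-.1134,.2092]),('s2',[.5577,.0877,.1299])):
    a=dict(np.load(f'pics/{f}.npz'));P=cloud(a)-p;x,y,z=P@ex*1e3,P@ey*1e3,P[...,2]*1e3
    m=(abs(x)<45)&(abs(y)<14)&(z>-5)&(z<80)
    print(f,m.sum())
    for lo in range(-5,80,5):
        k=m&(z>=lo)&(z<lo+5)
        if k.sum(): print(lo,k.sum(),'x',np.round([x[k].min(),x[k].max()]),'y',np.round([y[k].min(),y[k].max()]))
    T=np.linalg.inv(a['T']);q=T[:3,:3]@np.array(p)+T[:3,3];u,v=q[0]/q[2]*a['fx']+a['cx'],q[1]/q[2]*a['fy']+a['cy'];print('tcp px',u,v)
    if f=='s4':
        u,v=int(u),int(v);c=a['image'][max(v-45,0):v+25,u-45:u+45];cv2.imwrite('pics/c7.png',cv2.resize(c,None,fx=7,fy=7,interpolation=cv2.INTER_CUBIC))
```

```text
s4 329
20 2 x [-1.  4.] y [8. 8.]
25 9 x [-7.  6.] y [7. 9.]
30 28 x [-14.   9.] y [-10.  10.]
35 28 x [-14.  10.] y [-10.   9.]
40 32 x [-14.  10.] y [-9.  9.]
45 31 x [-15.  10.] y [-10.  10.]
50 27 x [-15.   9.] y [-8. 10.]
55 36 x [-15.  10.] y [-9. 10.]
60 31 x [-15.  11.] y [-9.  9.]
65 38 x [-15.  11.] y [-9. 10.]
70 31 x [-15.  10.] y [-9. 10.]
75 36 x [-15.   9.] y [-5. 10.]
tcp px 325.9178215753072 217.0499390813663
t4 0
tcp px 310.49238453504205 271.43213989443046
s2 71
25 2 x [-32. -30.] y [8. 9.]
30 8 x [-39. -30.] y [-7.  8.]
35 19 x [-39. -28.] y [-9.  9.]
40 14 x [-39. -34.] y [-10.   9.]
45 16 x [-40. -35.] y [-9.  9.]
50 11 x [-40. -38.] y [-10.   7.]
75 1 x [24. 24.] y [6. 6.]
tcp px 205.23785315468342 227.00380600742332
```

View pics/c7.png

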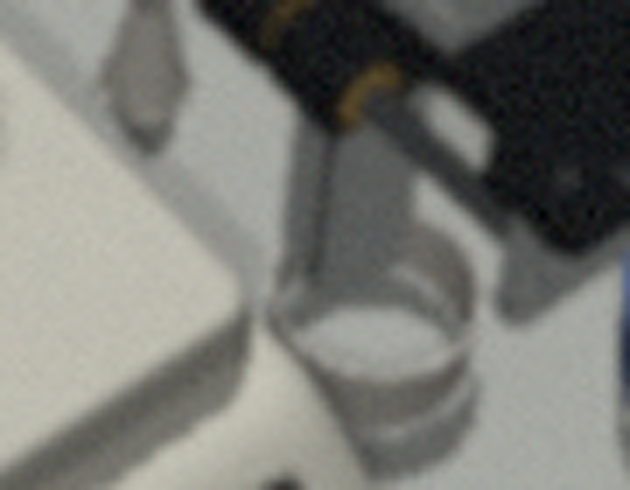

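The depth data put the visible, wedge-shaped tip about 22 mm above the reported TCP. So I'll go down in small guarded steps and watch the force.

Emit:
{"api": "apply_moves", "payload": {
  "claw": 0,
  "steps": [
    {"tx":0,"ty":0,"tz":0.1,"spin":0},
    {"tx":0,"ty":0,"tz":0.2,"spin":0},
    {"tx":0,"ty":0,"tz":0.3,"spin":0},
    {"tx":0,"ty":0,"tz":0.4,"spin":0},
    {"tx":0,"ty":0,"tz":0.4,"spin":0},
    {"tx":0,"ty":0,"tz":0.4,"spin":0}
  ]
}}

```text
clock: 9.22
position: [0.4408, -0.1149, 0.0676]
eef_rot: [-1.928, -2.48, -0.0]
contact_force: [0.1, 0.2, 0.1]
opening: 0.0005
grip_force: 0.0
```

Emit:
{"api": "apply_moves", "payload": {
  "claw": 0,
  "steps": [
    {"tx":0,"ty":0,"tz":0.1,"spin":0},
    {"tx":0,"ty":0,"tz":0.2,"spin":0},
    {"tx":0,"ty":0,"tz":0.2,"spin":0},
    {"tx":0,"ty":0,"tz":0.2,"spin":0}
  ]
}}

```text
clock: 9.55
position: [0.4408, -0.1149, 0.0656]
eef_rot: [-1.928, -2.48, 0.0]
contact_force: [0.3, -0.7, 0.1]
opening: 0.0006
grip_force: 0.0
```

Emit:
{"api": "apply_moves", "payload": {
  "claw": 0,
  "steps": [
    {"tx":0,"ty":0,"tz":0.1,"spin":0},
    {"tx":0,"ty":0,"tz":0.2,"spin":0},
    {"tx":0,"ty":0,"tz":0.2,"spin":0},
    {"tx":0,"ty":0,"tz":0.2,"spin":0}
  ]
}}

```text
clock: 9.88
position: [0.4408, -0.1149, 0.0636]
eef_rot: [-1.928, -2.48, -0.0]
contact_force: [-0.4, 0.9, -0.4]
opening: 0.0002
grip_force: 0.0
```

No contact at 0.064, so the tip's rear edge isn't where a 25 mm thick block would have it. I'll lift, shift 9 mm towards +x so the wedge tip is over the key, and go down guarded again.

Emit:
{"api": "apply_moves", "payload": {
  "claw": 0,
  "steps": [
    {"tx":0.05,"ty":0,"tz":-1,"spin":0},
    {"tx":0.05,"ty":0,"tz":-1.8,"spin":0},
    {"tx":0.05,"ty":0.5,"tz":-1.8,"spin":0},
    {"tx":0.05,"ty":0.9,"tz":-1.8,"spin":0},
    {"tx":0.05,"ty":0.9,"tz":-1.4,"spin":0},
    {"tx":0.05,"ty":0.9,"tz":-1,"spin":0},
    {"tx":0.05,"ty":0.9,"tz":-0.8,"spin":0},
    {"tx":0.05,"ty":0.9,"tz":-0.8,"spin":0},
    {"tx":0.05,"ty":0.9,"tz":-0.8,"spin":0}
  ]
}}

```text
clock: 10.63
position: [0.4491, -0.1121, 0.0713]
eef_rot: [-1.928, -2.479, 0.0]
contact_force: [-0.2, 0.9, 0.3]
opening: 0.001
grip_force: 0.0
```

Emit:
{"api": "apply_moves", "payload": {
  "claw": 0,
  "steps": [
    {"tx":0,"ty":0,"tz":0.1,"spin":0},
    {"tx":0,"ty":0,"tz":0.2,"spin":0},
    {"tx":0,"ty":0,"tz":0.2,"spin":0},
    {"tx":0,"ty":0,"tz":0.2,"spin":0}
  ]
}}

```text
clock: 10.97
position: [0.4495, -0.1122, 0.0697]
eef_rot: [1.929, 2.48, 0.0]
contact_force: [-0.0, -0.4, 1.0]
opening: 0.0005
grip_force: 0.0
```

```bash
python3 -c "
from h import *
tip('s7')"
```

```text
[ 0.44947404 -0.11223235  0.06972971] [-0.07628011  0.52578014  0.22954619]
312 [251.   8.   8.  68.]
314 [252.   4.   6.  67.]
316 [252.   2.   3.  67.]
318 [250.   2.  -3.  69.]
320 [249. -13.   8. 105.]
322 [248. -12.   2. 103.]
324 [246. -13.  -2. 108.]
326 [245. -13.  -7. 105.]
```

Emit:
{"api": "apply_moves", "payload": {
  "claw": 0,
  "steps": [
    {"tx":0,"ty":0,"tz":0.1,"spin":0},
    {"tx":0,"ty":0,"tz":0.2,"spin":0},
    {"tx":0,"ty":0,"tz":0.2,"spin":0}
  ]
}}

```text
clock: 11.27
position: [0.4494, -0.1122, 0.0675]
eef_rot: [-1.928, -2.48, -0.0]
contact_force: [1.3, 0.3, 0.2]
opening: 0.0002
grip_force: 0.0
```

Emit:
{"api": "apply_moves", "payload": {
  "claw": 0,
  "steps": [
    {"tx":0,"ty":0,"tz":0.1,"spin":0},
    {"tx":0,"ty":0,"tz":0.2,"spin":0},
    {"tx":0,"ty":0,"tz":0.2,"spin":0}
  ]
}}

```text
clock: 11.52
position: [0.4494, -0.1122, 0.0655]
eef_rot: [-1.928, -2.48, 0.0]
contact_force: [-0.2, 0.1, 0.3]
opening: 0.0005
grip_force: 0.0
```

Emit:
{"api": "apply_moves", "payload": {
  "claw": 0,
  "steps": [
    {"tx":0,"ty":0,"tz":0.1,"spin":0},
    {"tx":0,"ty":0,"tz":0.2,"spin":0},
    {"tx":0,"ty":0,"tz":0.2,"spin":0}
  ]
}}

```text
clock: 11.77
position: [0.4494, -0.1122, 0.0635]
eef_rot: [-1.928, -2.48, 0.0]
contact_force: [1.0, -0.5, 0.5]
opening: 0.0005
grip_force: 0.0
```

Emit:
{"api": "apply_moves", "payload": {
  "claw": 0,
  "steps": [
    {"tx":0,"ty":0,"tz":0.1,"spin":0},
    {"tx":0,"ty":0,"tz":0.2,"spin":0},
    {"tx":0,"ty":0,"tz":0.2,"spin":0}
  ]
}}

```text
clock: 12.02
position: [0.4494, -0.1122, 0.0615]
eef_rot: [-1.928, -2.48, 0.0]
contact_force: [-0.7, -0.1, -0.1]
opening: 0.0007
grip_force: 0.0
```

Emit:
{"api": "apply_moves", "payload": {
  "claw": 0,
  "steps": [
    {"tx":0,"ty":0,"tz":0.1,"spin":0},
    {"tx":0,"ty":0,"tz":0.2,"spin":0},
    {"tx":0,"ty":0,"tz":0.3,"spin":0},
    {"tx":0,"ty":0,"tz":0.3,"spin":0}
  ]
}}

```text
clock: 12.35
position: [0.4494, -0.1122, 0.0585]
eef_rot: [-1.928, -2.48, 0.0]
contact_force: [0.8, 0.3, -0.3]
opening: 0.0005
grip_force: 0.0
```

Emit:
{"api": "apply_moves", "payload": {
  "claw": 0,
  "steps": [
    {"tx":0,"ty":0,"tz":0.1,"spin":0},
    {"tx":0,"ty":0,"tz":0.2,"spin":0},
    {"tx":0,"ty":0,"tz":0.3,"spin":0},
    {"tx":0,"ty":0,"tz":0.3,"spin":0}
  ]
}}

```text
clock: 12.68
position: [0.4494, -0.1122, 0.0555]
eef_rot: [-1.928, -2.48, 0.0]
contact_force: [-0.3, 0.1, 0.1]
opening: 0.0006
grip_force: 0.0
```

```bash
python3 -c "
from h import *
tip('s8')
a=np.load('pics/s8.npz');cv2.imwrite('pics/c8.png',cv2.resize(a['image'][220:290,280:370],None,fx=7,fy=7,interpolation=cv2.INTER_CUBIC))"
```

```text
[ 0.44940851 -0.1121736   0.05559126] [0.25085136 0.0892608  0.81892076]
312 [255.   4.  12.  61.]
314 [258.  -2.  11.  56.]
316 [259.  -6.   8.  54.]
318 [259.  -9.   6.  57.]
320 [259. -10.   1.  53.]
322 [256.  -8.  -6.  53.]
324 [249. -12.  -4.  92.]
326 [248. -13.  -9.  91.]
328 [238. -13. -10. 129.]
```

View pics/c8.png

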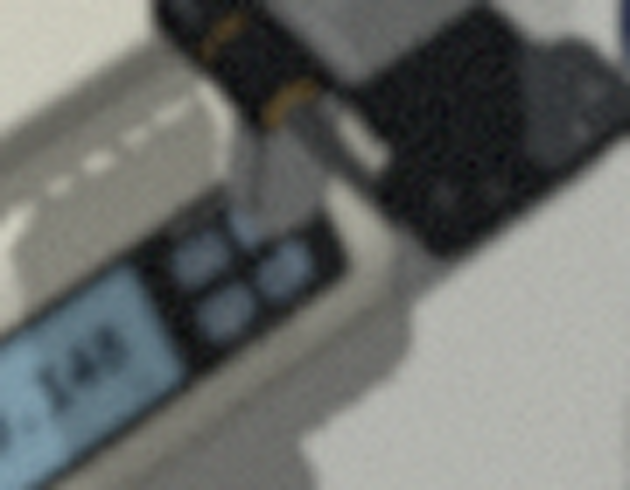

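The tip is now right over the tare key, at (265,215) in the crop, and still clear of it. I'll keep going down in small steps.

Emit:
{"api": "apply_moves", "payload": {
  "claw": 0,
  "steps": [
    {"tx":0,"ty":0,"tz":0.1,"spin":0},
    {"tx":0,"ty":0,"tz":0.2,"spin":0},
    {"tx":0,"ty":0,"tz":0.3,"spin":0},
    {"tx":0,"ty":0,"tz":0.3,"spin":0}
  ]
}}

```text
clock: 13.07
position: [0.4494, -0.1122, 0.0525]
eef_rot: [-1.928, -2.48, 0.0]
contact_force: [-0.2, 0.8, -0.5]
opening: 0.0004
grip_force: 0.0
```

Emit:
{"api": "apply_moves", "payload": {
  "claw": 0,
  "steps": [
    {"tx":0,"ty":0,"tz":0.1,"spin":0},
    {"tx":0,"ty":0,"tz":0.2,"spin":0},
    {"tx":0,"ty":0,"tz":0.2,"spin":0}
  ]
}}

```text
clock: 13.32
position: [0.4494, -0.1122, 0.0505]
eef_rot: [-1.928, -2.48, 0.0]
contact_force: [-0.9, -0.0, 0.2]
opening: 0.0006
grip_force: 0.0
```

Emit:
{"api": "apply_moves", "payload": {
  "claw": 0,
  "steps": [
    {"tx":0,"ty":0,"tz":0.1,"spin":0},
    {"tx":0,"ty":0,"tz":0.15,"spin":0},
    {"tx":0,"ty":0,"tz":0.15,"spin":0}
  ]
}}

```text
clock: 13.57
position: [0.4494, -0.1122, 0.0491]
eef_rot: [-1.928, -2.48, -0.0]
contact_force: [0.5, 0.4, -0.3]
opening: 0.0004
grip_force: 0.0
```

Emit:
{"api": "apply_moves", "payload": {
  "claw": 0,
  "steps": [
    {"tx":0,"ty":0,"tz":0.1,"spin":0},
    {"tx":0,"ty":0,"tz":0.1,"spin":0},
    {"tx":0,"ty":0,"tz":0.1,"spin":0}
  ]
}}

```text
clock: 13.82
position: [0.4494, -0.1122, 0.0481]
eef_rot: [-1.928, -2.48, -0.0]
contact_force: [-0.8, -0.2, 0.2]
opening: 0.0004
grip_force: 0.0
```

```bash
python3 -c "
from h import *
tip('s9')"
```

```text
[ 0.4494608  -0.11218096  0.04817615] [0.18656256 0.67376915 0.45141366]
312 [255.   4.  11.  59.]
314 [259.  -3.  12.  54.]
316 [262.  -9.  10.  47.]
318 [265. -16.  11.  45.]
320 [262. -13.   3.  45.]
322 [260. -13.  -3.  47.]
324 [258. -12.  -9.  47.]
326 [249. -13. -10.  87.]
328 [238. -13.  -9. 131.]
```

Emit:
{"api": "apply_moves", "payload": {
  "claw": 0,
  "steps": [
    {"tx":0,"ty":0,"tz":0.1,"spin":0},
    {"tx":0,"ty":0,"tz":0.15,"spin":0},
    {"tx":0,"ty":0,"tz":0.15,"spin":0}
  ]
}}

```text
clock: 14.12
position: [0.4494, -0.1122, 0.0466]
eef_rot: [-1.928, -2.48, -0.0]
contact_force: [-0.4, -0.0, -0.1]
opening: 0.0006
grip_force: 0.0
```

Emit:
{"api": "apply_moves", "payload": {
  "claw": 0,
  "steps": [
    {"tx":0,"ty":0,"tz":0.1,"spin":0},
    {"tx":0,"ty":0,"tz":0.1,"spin":0},
    {"tx":0,"ty":0,"tz":0.1,"spin":0}
  ]
}}

```text
clock: 14.37
position: [0.4494, -0.1122, 0.0456]
eef_rot: [-1.928, -2.48, 0.0]
contact_force: [0.6, -0.3, -0.6]
opening: 0.0004
grip_force: 0.0
```

Emit:
{"api": "apply_moves", "payload": {
  "claw": 0,
  "steps": [
    {"tx":0,"ty":0,"tz":0.1,"spin":0},
    {"tx":0,"ty":0,"tz":0.1,"spin":0},
    {"tx":0,"ty":0,"tz":0.1,"spin":0}
  ]
}}

```text
clock: 14.62
position: [0.4494, -0.1122, 0.0447]
eef_rot: [-1.928, -2.48, 0.0]
contact_force: [0.1, 0.4, 0.5]
opening: 0.0003
grip_force: 0.0
```

Emit:
{"api": "apply_moves", "payload": {
  "claw": 0,
  "steps": [
    {"tx":0,"ty":0,"tz":0.1,"spin":0},
    {"tx":0,"ty":0,"tz":0.1,"spin":0},
    {"tx":0,"ty":0,"tz":0.1,"spin":0}
  ]
}}

```text
clock: 14.87
position: [0.4495, -0.1122, 0.0437]
eef_rot: [-1.928, -2.48, -0.0]
contact_force: [-0.1, -0.3, 0.4]
opening: 0.0002
grip_force: 0.0
```

Run:
```python
from h import *
a=shot('scene','s10');p=r.read_state()['position'];print(p)
P=cloud(a);D=P-p;ex=np.array([.969,.247,0]);ey=np.array([-.247,.969,0])
x,y,z=D@ex*1e3,D@ey*1e3,D[...,2]*1e3
m=(abs(x)<17)&(abs(y)<12)&(z>12)&(z<45)
v,u=np.nonzero(m)
for i in np.argsort(z[m])[:45]: print((u[i],v[i]),np.round([x[m][i],y[m][i],z[m][i]]),end=';')
T=np.linalg.inv(a['T']);q=T[:3,:3]@[.452,-.111,.0655]+T[:3,3];print('\nkey px',q[0]/q[2]*a['fx']+a['cx'],q[1]/q[2]*a['fy']+a['cy'])
```

```text
[ 0.4494435  -0.1121896   0.04366128]
(np.int64(322), np.int64(254)) [-5. -8. 12.];(np.int64(317), np.int64(257)) [-4.  5. 12.];(np.int64(318), np.int64(259)) [-9.  6. 12.];(np.int64(318), np.int64(257)) [-5.  3. 12.];(np.int64(321), np.int64(255)) [-6. -5. 13.];(np.int64(319), np.int64(258)) [-9.  3. 13.];(np.int64(316), np.int64(257)) [-3.  6. 13.];(np.int64(315), np.int64(256)) [-0.  7. 13.];(np.int64(317), np.int64(256)) [-3.  3. 13.];(np.int64(316), np.int64(256)) [-2.  5. 13.];(np.int64(313), np.int64(257)) [ 0. 12. 13.];(np.int64(315), np.int64(257)) [-2.  8. 14.];(np.int64(314), np.int64(257)) [-1. 10. 14.];(np.int64(315), np.int64(255)) [ 1.  6. 14.];(np.int64(314), np.int64(256)) [ 1.  9. 15.];(np.int64(317), np.int64(258)) [-7.  7. 15.];(np.int64(321), np.int64(256)) [-8. -2. 15.];(np.int64(313), np.int64(256)) [ 1. 11. 15.];(np.int64(322), np.int64(256)) [-10.  -4.  16.];(np.int64(314), np.int64(255)) [ 1.  8. 17.];(np.int64(313), np.int64(255)) [ 3. 10. 17.];(np.int64(312), np.int64(254)) [ 5. 11. 18.];(np.int64(313), np.int64(254)) [ 4.  9. 19.];(np.int64(313), np.int64
[... 309 characters left out ...]
.int64(252)) [ 7. 10. 24.];(np.int64(316), np.int64(255)) [-4.  8. 24.];(np.int64(312), np.int64(250)) [10.  7. 25.];(np.int64(311), np.int64(249)) [13.  8. 26.];(np.int64(313), np.int64(252)) [ 5.  9. 26.];(np.int64(311), np.int64(250)) [11.  9. 26.];(np.int64(311), np.int64(247)) [16.  5. 27.];(np.int64(315), np.int64(253)) [-0.  8. 27.];(np.int64(313), np.int64(251)) [ 6.  8. 27.];(np.int64(314), np.int64(252)) [ 3.  8. 28.];(np.int64(311), np.int64(248)) [13.  8. 29.];(np.int64(310), np.int64(249)) [13. 11. 29.];(np.int64(310), np.int64(248)) [14.  9. 30.];(np.int64(315), np.int64(252)) [ 1.  7. 30.];(np.int64(317), np.int64(255)) [-7.  9. 30.];
key px 316.630416890668 251.40183465124645
```

Emit:
{"api": "apply_moves", "payload": {
  "claw": 0,
  "steps": [
    {"tx":0,"ty":0,"tz":0.1,"spin":0},
    {"tx":0,"ty":0,"tz":0.1,"spin":0},
    {"tx":0,"ty":0,"tz":0.1,"spin":0}
  ]
}}

```text
clock: 15.17
position: [0.4494, -0.1122, 0.0426]
eef_rot: [-1.928, -2.48, 0.0]
contact_force: [0.1, 0.4, -0.4]
opening: 0.0006
grip_force: 0.0
```

Emit:
{"api": "apply_moves", "payload": {
  "claw": 0,
  "steps": [
    {"tx":0,"ty":0,"tz":0.1,"spin":0},
    {"tx":0,"ty":0,"tz":0.1,"spin":0},
    {"tx":0,"ty":0,"tz":0.1,"spin":0}
  ]
}}

```text
clock: 15.42
position: [0.4495, -0.1122, 0.0417]
eef_rot: [-1.928, -2.48, -0.0]
contact_force: [-0.2, 0.0, 0.7]
opening: 0.0006
grip_force: 0.0
```

Emit:
{"api": "apply_moves", "payload": {
  "claw": 0,
  "steps": [
    {"tx":0,"ty":0,"tz":0.1,"spin":0},
    {"tx":0,"ty":0,"tz":0.1,"spin":0},
    {"tx":0,"ty":0,"tz":0.1,"spin":0}
  ]
}}

```text
clock: 15.67
position: [0.4494, -0.1122, 0.0407]
eef_rot: [-1.928, -2.48, 0.0]
contact_force: [-1.0, 0.0, 1.6]
opening: 0.0005
grip_force: 0.8
```

Run:
```python
from h import *
f=[];
for i in range(5): r.snapshot('top'); f.append(r.read_state()['contact_force'])
print(np.mean(f,0)); s=r.read_state(); print(s['position'],s['torque'])
```

```text
[-0.96155989 -0.32355119  1.35011702]
[ 0.44942431 -0.11225054  0.04070073] [-0.19993298  0.04171856  0.01873895]
```

Contact: the force points up and towards -x, square to the panel, as the key's spring should push. I'll press on.

Emit:
{"api": "apply_moves", "payload": {
  "claw": 0,
  "steps": [
    {"tx":0,"ty":0,"tz":0.05,"spin":0},
    {"tx":0,"ty":0,"tz":0.1,"spin":0},
    {"tx":0,"ty":0,"tz":0.1,"spin":0},
    {"tx":0,"ty":0,"tz":0.1,"spin":0}
  ]
}}

```text
clock: 16.25
position: [0.4497, -0.1122, 0.0398]
eef_rot: [1.928, 2.48, 0.0]
contact_force: [0.2, -0.5, 4.7]
opening: 0.0004
grip_force: 2.3
```

Run:
```python
from h import *
f=[]
for i in range(4): r.snapshot('top'); f.append(r.read_state()['contact_force'])
print(np.mean(f,0),r.read_state()['position'])
```

```text
[-0.68741338 -0.09757764  5.09085348] [ 0.4496577  -0.11224679  0.03983203]
```

Emit:
{"api": "apply_moves", "payload": {
  "claw": 0,
  "steps": [
    {"tx":0,"ty":0,"tz":0.04,"spin":0},
    {"tx":0,"ty":0,"tz":0.08,"spin":0},
    {"tx":0,"ty":0,"tz":0.08,"spin":0},
    {"tx":0,"ty":0,"tz":0.08,"spin":0}
  ]
}}

```text
clock: 16.78
position: [0.4497, -0.1123, 0.0396]
eef_rot: [1.928, 2.48, -0.0]
contact_force: [-6.3, -0.0, 20.9]
opening: 0.0004
grip_force: 9.6
```

The key has hit its stop after about 1.6 mm of vertical travel, which is 1.2 mm square to the panel. Withdrawing.

Emit:
{"api": "apply_moves", "payload": {
  "claw": 0,
  "steps": [
    {"tx":0,"ty":0,"tz":-0.1,"spin":0},
    {"tx":0,"ty":0,"tz":-0.5,"spin":0},
    {"tx":0,"ty":0,"tz":-2,"spin":0},
    {"tx":0,"ty":-1,"tz":-5,"spin":0},
    {"tx":0,"ty":-1,"tz":-9,"spin":0},
    {"tx":0,"ty":-1,"tz":-13,"spin":0},
    {"tx":0,"ty":-1,"tz":-16,"spin":0},
    {"tx":0,"ty":-1,"tz":-16,"spin":0},
    {"tx":0,"ty":-1,"tz":-16,"spin":0},
    {"tx":0,"ty":-1,"tz":-16,"spin":0}
  ]
}}

```text
clock: 17.62
position: [0.4395, -0.1147, 0.1986]
eef_rot: [-1.929, -2.48, 0.0]
contact_force: [-0.5, -0.1, 0.9]
opening: 0.0004
grip_force: 0.0
```

Run:
```python
from h import *
a=shot('scene','s11')
P=cloud(a);Q=P[155:310,185:345].reshape(-1,3)
d=Q[(Q[:,2]>.150)&(Q[:,2]<.162)&(np.hypot(Q[:,0]-.5853,Q[:,1]+.022)<.075)]
print('rim',len(d),circ(d));s=r.read_state();print(s['position'],s['contact_force'])
# display change
a0=np.load('pics/s4.npz')['image'];print(cv2.absdiff(a['image'],a0)[240:300,260:305].mean(),cv2.absdiff(a['image'],a0)[200:230,150:190].mean())
for im in(a0,a['image']):
    g=cv2.resize(cv2.cvtColor(im,cv2.COLOR_BGR2GRAY)[266:292,270:306],None,fx=2,fy=1)
    for row in g: print(''.join('#' if x<75 else '+' if x<105 else '.' for x in row))
```

```text
rim 365 [ 0.58416619 -0.02377588  0.04784805]
[ 0.43920239 -0.11457581  0.19806028] [-0.10057074 -0.70289945 -0.09839428]
2.3101234567901234 2.2644444444444445
........................++++++++................................++######
.....................+++++++++.................+++++++...........++#####
..................+++++++++....................+++#++++...........++####
...............+++++++++.....................+++++++++++...........++###
............+++++++++....................+++++++++++++++............++##
.........+++++++++......................++++++++++++++++.............+++
.......+++#++++.........................+++###+++++++++...............++
....+++++++++..................++++.....+++##++++.....................++
.++++++++......................+++++....+++++++......................+++
+++++++..........................+++++..+..........................+++##
++++..............................++++++........................+++#####
..................................++++++.....................+++####++++
..............++++..................++....................++++##
[... 2155 characters left out ...]
..................+++#####+++..............
##++...........+++++++......................++++####++++...............+
###++.....................................+++###+++++................+++
####++.................................++++###+++...............++++++++
#####++.............................++++###++++................+++++++++
######++.........................++++###++++...............+++++++++++++
#######++.....................++++####+++...............++++++++++++.+++
########++..................+++####+++................++++++++++++++++++
+########++..............+++####+++..............+++++++++++++++++++++++
+++#######++..........+++#####+++...............++++++++++++++++++++++++
```

```bash
python3 -c "
from bench import r
print(r.close_job())"
```

```text
the job is handed in; nothing more can be done
None
```

The bowl now stands within about 2 mm of the middle of the pan and the fingers are off it. The tare key was pressed to its stop (about 21 N at the end, under the 30 N limit) and released, and the job is handed in at about 18 s; no verdict came back, and the display picture never changes, so the key press is judged from force and travel only.

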